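Post the tape roll through the flap of the stationery return box

TASK

Return the roll of paper tape that lies on the feed tray to the stationery return box: push it with the fingertips along the tray and in through the orange swinging flap until it drops into the bin, then draw the fingers back out so that the flap falls shut by itself. Only push the roll, keeping it flat on the tray; do not pick it up or lift it. Leave the glue stick, the eraser and the teal marker beside the box where they are.

Things in the scene. Friction and masses are not known exactly. Their poses are not given: they have to be found in the camera images.
- return_box: White stationery return box, fixed, an open feed tray in front. Origin: level with the top of the dark desk mat (2 mm thick), under the middle of the front opening; x points from the tray inward through the flap, y left, z up. From x = 0 inward its side walls (outside at y = +-42 mm) are 149 mm high; clear fixed roof from x = 8 mm inward, top 152 mm above the mat. Opening 76 mm wide, 57 mm high over the deck.
- tray_mid (a point): Middle of the feed tray's deck: flat, level aluminium, 85 mm above the mat, from box x = -170 mm to the flap at x = 0, open above and at its front end (x = -170 mm). Clear width 76 mm between two side lips, each 4 mm thick, that stand 14 mm over the deck.
- shelf_end (a point): Middle of the inner shelf's end, box x = 36 mm. The deck runs on inside to here as two side tongues, level with the tray (36 mm gap between them from x = 6 mm), then a sheer drop. The roll tips in by itself once its middle is past here: push its rear edge 5 to 15 mm past the opening. Slant the fingers 20 to 40 degrees from vertical, tips forward, to reach in under the hinge.
- bin_floor (a point): Middle of the bin's flat floor, 4 mm above the mat. Inside of the bin: box x = 4 to 150 mm (partly under the shelf), y = -38 to 38 mm.
- flap (a joint): Angle in rad of the orange plastic flap: 0 = hanging shut, grows as its lower edge swings inward (box +x) and up, at most 1.45. Opens only inward; no spring or catch; gives way to a light push (under 1 N, the pushed roll can open it) and falls shut by its own weight.
- flap_hinge (a point): Middle of the flap's hinge rod, box x = 4 mm, 60 mm over the deck (145 mm above the mat), along box y. The flap is 70 mm wide, 3 mm thick, about 25 g.
- flap_edge (a point): Middle of the flap's lower edge, 55 mm from the hinge; it hangs 5 mm over the deck when shut.
- tape_roll: Beige roll of paper tape lying flat on the tray: 65 mm diameter, 19 mm high, with a 20 mm hole through its middle, 25 to 50 g. Origin: centre of its underside; z is its axis. It slides easily; best pushed at or above half its height, as slanting fingertips held very low can slip under it at the shelf end.
- glue_stick: Bystander: upright glue stick, white with a red cap, 28 mm diameter, 88 mm tall, on the desk beside the box (its +y side). Origin: centre of its underside.
- eraser: Bystander: blue and white eraser, 21 x 46 x 13 mm, on the desk beside the tray (the -y side of the box). Origin: centre of its underside.
- marker_teal: Bystander: teal marker pen, 17 mm thick, 124 mm long along its y, lying on the desk beside the box (its -y side). Origin: its middle, underside.
There are look-alikes about, which are no part of the job. What is meant by the tape_roll is not grey, pink or red, and is the smaller of those in its own colour.

How it is judged:
On the way, in this order (a step that is already met when the one before it is completed fails the run):
1. the roll, flat on the deck, is in the mouth and the flap is pushed open (value of joint flap above 0.35 rad and x of tape_roll in the frame of return_box between -0.025 and 0.045 m and z of tape_roll in the frame of return_box between 0.075 and 0.095 m), for 0.05 s.
2. the roll has dropped into the bin (x of tape_roll in the frame of return_box between -0.002 and 0.15 m and y of tape_roll in the frame of return_box between -0.04 and 0.04 m and z of tape_roll in the frame of return_box below 0.055 m), for 0.1 s.
At the end, for the whole second after the job is handed in: The tape roll lies at rest in the bin (its origin inside the box and under 55 mm above the mat), the flap hangs shut (under 0.06 rad), and glue stick, eraser and marker are within 20 mm of where they stood (all of step 2 and value of joint flap below 0.06 rad and linear speed of tape_roll below 0.02 m/s and distance of each of glue_stick, eraser, marker_teal from where it was at the start of the episode below 0.02 m); the robot touches nothing.
It fails at once if the roll is lifted more than 10 mm off the deck while outside the flap (x of tape_roll in the frame of return_box below 0 m and z of tape_roll in the frame of return_box above 0.095 m).
It fails at once if the roll is tipped up on the tray (more than 0.35 rad before it is in the mouth) (x of tape_roll in the frame of return_box below -0.02 m and angle between tape_roll's own z axis and vertical above 0.35 rad).
It fails at once if the roll is pushed off the tray (x of tape_roll in the frame of return_box below -0.01 m and z of tape_roll in the frame of return_box below 0.07 m).
It fails at once if the glue stick, eraser or marker is moved by more than 20 mm, or the glue stick is tipped over (distance of any of glue_stick, eraser, marker_teal from where it was at the start of the episode above 0.02 m or angle between glue_stick's own z axis and vertical above 0.4 rad).
It also fails if it takes over 35 s, if anything falls off the work surface, if the arm or the gripper's body presses on something with over 40 N, if the wrist force passes 120 N, or if a joint passes its speed limit or range.

ROBOT

A 6-joint arm with a two-finger parallel gripper is mounted at the origin on a cart in front of the work surface, level with it; the furniture and walls round the work are solid. World frame = base frame: x ahead of the robot, y to its left, z up, the work surface at z = 0. Lengths are in m, angles in rad, forces in N, time in s.
With the tool pointing down it reaches from about 0.35 to 0.975 m from the base axis. Payload 4.9 kg.
Tool frame: the origin (TCP) lies on the centre line of the jaws, within the pads' length; the fingertips stand 11 mm ahead of it and the grasp point (between the pads) lies 8 mm behind it; z points along the fingers, y is the direction in which the jaws open and shut (so a half turn about z gives the same grasp; the last joint's range is limited). The gripper opens to 85 mm and grips with 20 to 120 N. Pads are 22 mm wide; open, the fingers measure 114 mm over their backs; the gripper's body (76 mm by 85 mm) begins 54 mm behind the grasp point. The pads swing forward as they close: fully open they stand 13 mm farther back than shut.
Start: joints at [0.994, 0.053, 1.613, -0, 1.476, -0.119], TCP at [0.276, 0.561, 0.242] pointing down, gripper open.
Joint ranges: [-3.01, 3.01], [-1.01, 2.22], [0.06, 2.58], [-1.02, 4.17], [0.09, 2.62], [-3.14, 3.14]. Speed limits (rad/s): [2.57, 2.57, 3.14, 3.14, 3.14, 3.14].

INTERFACE

Orientations are given as a rotation vector (axis times angle).
In Python, from station import ctrl gives the robot as it stands.
- The arm moves only by the shell command python3 -m crank 'ROWS' [OPENING] [FORCE]. ROWS is JSON, a list of rows, each an object of numbers: "x", "y", "z": the shift along the tool's x, y, z as a fraction of full scale; "roll": the turn about the tool's z as a fraction of full scale. In form: [{"x": .., "y": .., "z": .., "roll": ..}, ...]. A call has 1 to 10 rows; each row shifts and turns the commanded pose from where the row before left it, along the tool's axes as they then stand; what a row does not reach is not made up. Full scale, the value 1, is 0.06 m for a shift and 0.12 rad for a turn. A row lasts 1/8 s, in which the tool goes at most 62.5 mm and 10.7 degrees, less where a joint would pass 70% of its speed; a pose out of reach is approached as far as the arm can. A call with a number of a shift or a turn outside -1 to 1 is refused whole. A call with a gripper value outside its range is refused whole. OPENING is the closure, from 0 (fully open) to 1 (shut), set as the call begins (- or left out, the last holds). The fingers move at their own pace and stop on an object; FORCE is the grip in N (left out, the last holds). Time passes only in rows, so rows that do not move let the fingers close. It gives the time, the measured TCP pose, the force and the opening at its end, in the units of the state.
- ctrl.get_obs(): the state, without advancing time (a new reading comes with each control period).
- ctrl.get_image(name): name is "scene" or "top" or "wrist"; returns a dict with "img" (420x560x3 uint8, red, green, blue), "K" (3x3 intrinsics, pixels), "rvec" (rotation vector, rad) and "tvec" (3), from world to camera coordinates, as OpenCV has them. Camera axes: x right, y down, z forward; pixel columns grow to the right and rows downward; lengths in m; the calibration is good to about 2 mm. A picture is of the moment at which its call begins. There is no depth.
- ctrl.finish_job(): hands the job in, once; it reports no verdict.
The state is a dict: "t": time; "q": joint angles; "dq": joint speeds; "effort": joint torques, N m; "tool_pos": TCP position; "tool_rot": TCP orientation; "contact_force": force on the tool from outside, world axes, zero at the start; "wrist_torque": the same for the moment, N m; "opening": finger opening in m.
Only numpy, scipy, OpenCV 4.12 (cv2) and the standard library are available. Lean on these libraries where they do the work, as an engineer would, in place of code of your own. Each camera call takes 0.05 s, during which the arm holds its last target.

## Working session

There is one attempt and no reset: what is moved stays moved. The work goes in short steps, Python scripts to look and compute and a shell command to move; the robot and the scene stay as the last step left them, time stands still between calls to the robot, and variables do not carry over. Pictures are saved under pics/ and viewed, and the job is handed in when it is done.

```bash
ls; mkdir -p pics; python3 - <<'E'
from station import ctrl
import cv2
print(ctrl.get_obs())
for n in ["scene","top","wrist"]:
    d=ctrl.get_image(n); cv2.imwrite(f"pics/{n}0.png",d["img"][:,:,::-1])
    print(n,d["K"].tolist(),d["rvec"],d["tvec"])
E
```

```text
pics
{'t': 0.0, 'q': array([ 9.94004110e-01,  5.33799596e-02,  1.61431652e+00,  1.22319573e-05,
        1.47599492e+00, -1.18949298e-01]), 'dq': array([-0.00018794, -0.00068505, -0.00147244, -0.00113075, -0.00058011,
        0.00073491]), 'effort': array([ 1.58744613e-03, -3.93675399e+01, -3.70179427e+01,  3.54300056e-06,
        6.82583079e-03,  7.29922277e-06]), 'tool_pos': array([0.27589309, 0.56013223, 0.24103522]), 'tool_rot': array([-0.71274948, -3.05892404,  0.003092  ]), 'contact_force': array([-0.7183653 , -0.07252536,  0.57017014]), 'wrist_torque': array([-0.00372978, -0.03369726, -0.01054714]), 'opening': 0.08500900898909661}
scene [[382.88746422869633, 0.0, 279.0433568504313], [0.0, 382.88746422869633, 203.6115092001692], [0.0, 0.0, 1.0]] [ 2.26449771 -0.57215143  0.23821127] [-0.46634629  0.30190578  0.6838222 ]
top [[510.8400440690145, 0.0, 269.7836002727851], [0.0, 510.8400440690145, 211.0264862681895], [0.0, 0.0, 1.0]] [ 2.17070263 -2.11237811  0.12237581] [0.05098124 0.57801069 0.94044713]
wrist [[326.3199815530714, 0.0, 281.304591169037], [0.0, 326.3199815530714, 208.46693930851907], [0.0, 0.0, 1.0]] [-2.43395747 -1.51608573 -0.23392786] [-0.62352617 -0.04206267  0.38059459]
```

View pics/scene0.png

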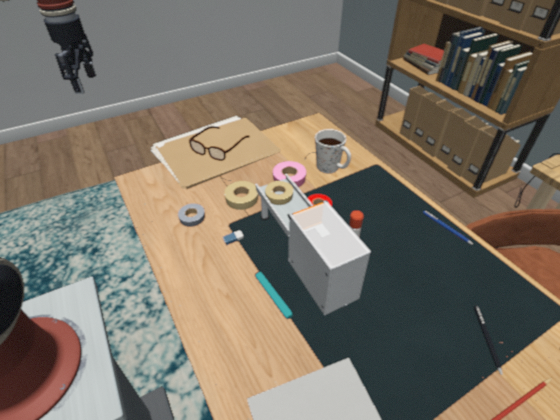

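View pics/top0.png

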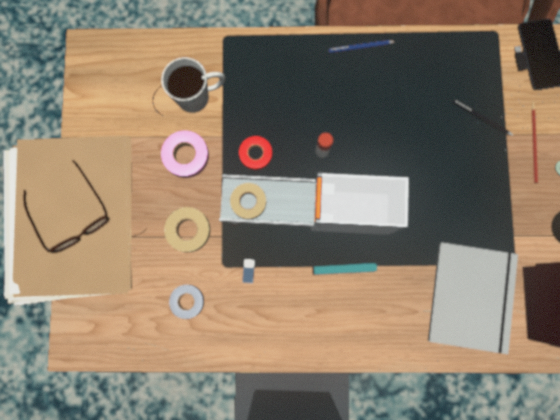

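View pics/wrist0.png

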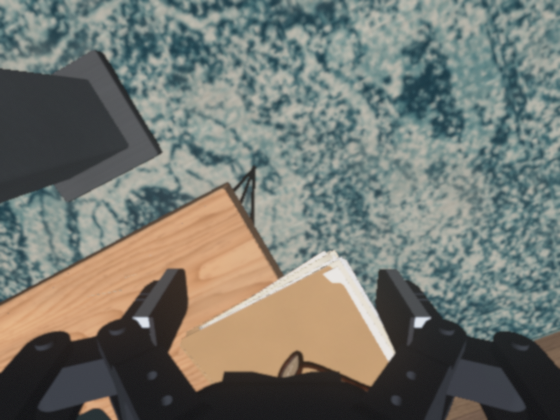

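```bash
cat > h.py <<'E'
import numpy as np,cv2
from scipy.spatial.transform import Rotation as R
def ray(d,uv):
    Rm=R.from_rotvec(d["rvec"]).as_matrix(); c=-Rm.T@np.array(d["tvec"])
    v=Rm.T@np.linalg.inv(d["K"])@np.array([uv[0],uv[1],1.]); return c,v
def onz(d,uv,z):
    c,v=ray(d,uv); return c+v*(z-c[2])/v[2]
def proj(d,P):
    return cv2.projectPoints(np.array(P,float).reshape(-1,3),np.array(d["rvec"]),np.array(d["tvec"]),np.array(d["K"]),None)[0].reshape(-1,2)
E
python3 - <<'E'
from station import ctrl
from h import *
d=ctrl.get_image("top"); im=d["img"]; hsv=cv2.cvtColor(im,cv2.COLOR_RGB2HSV)
def blobs(m,lab,z,amin=40):
    n,l,s,c=cv2.connectedComponentsWithStats(m.astype(np.uint8))
    for i in range(1,n):
        if s[i,4]>amin: print(lab,s[i],c[i].round(1),onz(d,c[i],z).round(4))
H,S,V=[hsv[...,i].astype(int) for i in range(3)]
roi=np.zeros(H.shape,bool); roi[165:240,215:415]=1
beige=(abs(H-23)<7)&(S>60)&(V>120)
m=(beige&roi&(np.arange(560)[None]<300)).astype(np.uint8)
cs,_=cv2.findContours(m,cv2.RETR_EXTERNAL,cv2.CHAIN_APPROX_NONE)
c=max(cs,key=cv2.contourArea); e=cv2.fitEllipse(c); print("roll",e, onz(d,e[0],.106), e[1][0]/510*(onz(d,e[0],.106)[2]*0+1))
p=onz(d,(e[0][0]-e[1][0]/2,e[0][1]),.106);q=onz(d,(e[0][0]+e[1][0]/2,e[0][1]),.106);print("diam",np.linalg.norm(p-q))
m2=((H<13)&(S>150)&(V>150)&roi); blobs(m2,"orange",.147,20)
blobs((abs(H-90)<6)&(S>120)&(V>80),"teal",.01)
ob=ctrl.get_obs(); print(R.from_rotvec(ob["tool_rot"]).as_matrix().round(4))
w=ctrl.get_image("top")
cv2.imwrite("pics/crop.png",cv2.resize(im[160:290,205:425,::-1],None,fx=3.6,fy=3.6,interpolation=cv2.INTER_CUBIC))
s=ctrl.get_image("scene")["img"]
cv2.imwrite("pics/crop2.png",cv2.resize(s[150:320,220:380,::-1],None,fx=3.5,fy=3.5,interpolation=cv2.INTER_CUBIC))
E
```

```text
roll ((247.79977416992188, 200.53517150878906), (33.82786178588867, 34.242130279541016), 151.1545867919922) [0.58537734 0.10515618 0.106     ] 0.06632914075664445
diam 0.060748563999484896
orange [245 165  21   4  58] [255.  166.1] [0.6395 0.092  0.147 ]
[[-8.97e-01  4.42e-01 -7.00e-04]
 [ 4.42e-01  8.97e-01 -1.10e-03]
 [ 1.00e-04 -1.30e-03 -1.00e+00]]
```

View pics/crop.png

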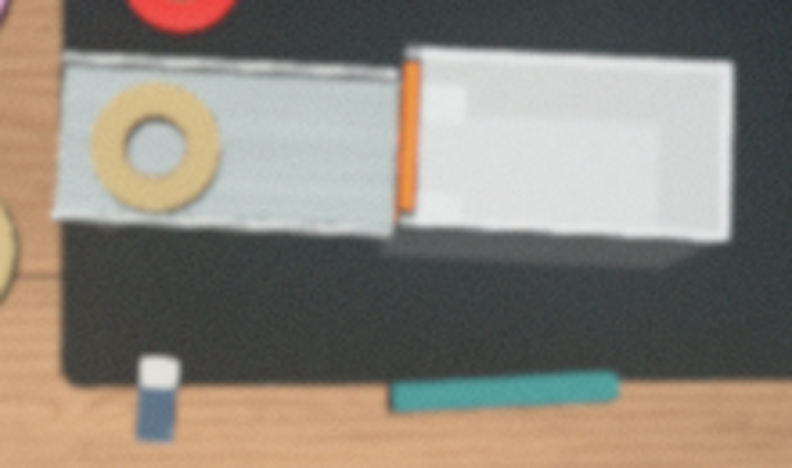

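View pics/crop2.png

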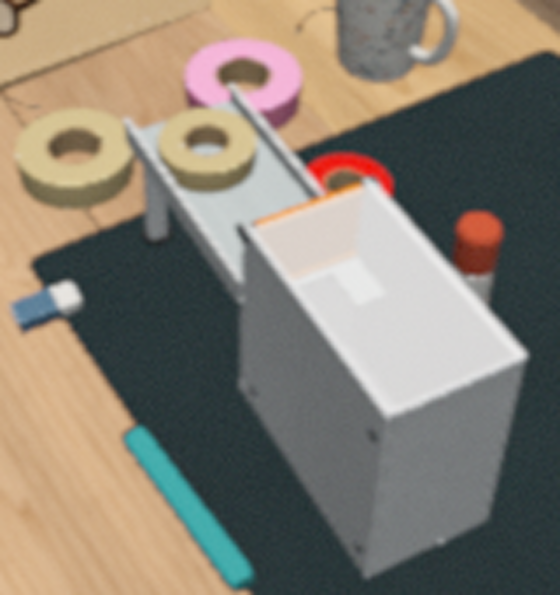

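```bash
python3 - <<'E'
from station import ctrl
from h import *
d=ctrl.get_image("top")
def P(u,v,z,n): 
    q=onz(d,(205+(u+.5)/3.6-.5,160+(v+.5)/3.6-.5),z); print(n,q.round(4)); return q
a=P(408,47,.151,"farL");b=P(733,61,.151,"farR");c=P(729,241,.151,"nearR")
f=P(413,62,.147,"flap far");g=P(405,212,.147,"flap near")
l=P(66,52,.101,"lip far front");m=P(397,72,.101,"lip far back");n=P(54,218,.101,"lip near front");o=P(391,236,.101,"lip near back")
r=P((247.8-205)*3.6+1.3,(200.5-160)*3.6+1.3,.106,"roll")
for k,(p,q) in {"boxfar":(a,b),"lipfar":(l,m),"lipnear":(n,o)}.items():
    v=(q-p)[:2]; print(k,np.linalg.norm(v),"yaw",np.degrees(np.arctan2(v[1],v[0])))
v=(f-g)[:2];print("flap",np.linalg.norm(v),np.degrees(np.arctan2(v[1],v[0]))-90)
print("boxend",np.linalg.norm(b-c),np.degrees(np.arctan2(*(b-c)[1::-1]))-90, "tray w",np.linalg.norm(l-n),np.linalg.norm(m-o))
E
```

```text
farL [ 0.6297 -0.0165  0.151 ]
farR [ 0.6267 -0.1703  0.151 ]
nearR [ 0.5409 -0.1677  0.151 ]
flap far [ 0.6233 -0.0193  0.147 ]
flap near [ 0.5511 -0.0166  0.147 ]
lip far front [0.6337 0.1523 0.101 ]
lip far back [ 0.6275 -0.0147  0.101 ]
lip near front [0.5491 0.1549 0.101 ]
lip near back [ 0.5446 -0.0131  0.101 ]
roll [0.5854 0.1052 0.106 ]
boxfar 0.15379338861473393 yaw -91.11842430932627
lipfar 0.16717788959082525 yaw -92.1090366143778
lipnear 0.16807551999273335 yaw -91.56347086172225
flap 0.07228148788038127 -92.10545840311731
boxend 0.08583340907673197 -91.6910162004572 tray w 0.08455349365515047 0.08296401363994942
```

Look-alikes in the top view: the beige roll on the tray (248,201), a larger beige roll (187,229), pink (184,153), red (255,152) and grey (186,302). The crop confirms that the smaller beige one on the tray is the one I want. The box origin is about (0.587, -0.015) with yaw about -91.7°, and the roll is at box (-120, -5) mm. I'll turn the tool first so the jaws lie across the tray.

```bash
python3 -m crank '[{"roll":0.95},{"roll":0.95},{"roll":0.95},{"roll":0.95},{"roll":0.95},{"roll":0.95},{"roll":0.95},{"roll":0.95},{"roll":0.95},{"roll":0.95}]' 0.88
cat > st.py <<'E'
from station import ctrl
from h import *
U=np.array([-.0297,-.9996]);W=np.array([.9996,-.0297]);O=np.array([.587,-.015])
def st(target=None):
    o=ctrl.get_obs();p=o["tool_pos"];M=R.from_rotvec(o["tool_rot"]).as_matrix()
    d=p[:2]-O
    print("t",round(o["t"],3),"tcp",p.round(4),"box",(d@U).round(4),(d@W).round(4),"F",o["contact_force"].round(2),"op",round(o["opening"],4),"q",o["q"].round(2))
    print(M.round(3).tolist())
    if target is not None:
        t=np.array([*(O+target[0]*U+target[1]*W),target[2]]); print("tool shift units",(M.T@(t-p)/.06).round(2))
E
python3 -c "
from st import *; st((-.181,-.005,.2))"
```

```text
t 0.35 tcp [0.2761 0.5605 0.242 ] box -0.566 -0.3278 F [ 0.12 -0.19 -0.97] op 0.0858 q [ 0.99  0.05  1.61 -0.    1.48 -0.12]
[[-0.897, 0.442, -0.0], [0.442, 0.897, -0.0], [0.0, -0.0, -1.0]]
tool shift units [-7.56 -3.6   0.7 ]validation failed for argument at $[0]...
```

```bash
python3 -m crank '[{"x":0,"y":0,"z":0,"roll":0.95},{"x":0,"y":0,"z":0,"roll":0.95},{"x":0,"y":0,"z":0,"roll":0.95},{"x":0,"y":0,"z":0,"roll":0.95},{"x":0,"y":0,"z":0,"roll":0.95},{"x":0,"y":0,"z":0,"roll":0.95},{"x":0,"y":0,"z":0,"roll":0.95},{"x":0,"y":0,"z":0,"roll":0.95},{"x":0,"y":0,"z":0,"roll":0.95},{"x":0,"y":0,"z":0,"roll":0.95}]' 0.88
python3 -c "
from st import *; st((-.181,-.005,.2))"
```

```text
t: 1.6
tool_pos: [0.2762, 0.5606, 0.2423]
tool_rot: [2.255, 2.187, -0.0]
contact_force: [-0.1, 0.6, 0.6]
opening: 0.0105
t 1.6 tcp [0.2762 0.5606 0.2423] box -0.5661 -0.3278 F [-0.12  0.63  0.6 ] op 0.0105 q [ 0.99  0.05  1.61 -0.    1.48  1.02]
[[0.031, 1.0, -0.0], [1.0, -0.031, -0.0], [-0.0, -0.0, -1.0]]
tool shift units [-6.41  5.39  0.7 ]
```

```bash
python3 -m crank '[{"x":-0.64,"y":0.54,"z":0,"roll":0},{"x":-0.64,"y":0.54,"z":0,"roll":0},{"x":-0.64,"y":0.54,"z":0,"roll":0},{"x":-0.64,"y":0.54,"z":0,"roll":0},{"x":-0.64,"y":0.54,"z":0,"roll":0},{"x":-0.64,"y":0.54,"z":0,"roll":0},{"x":-0.64,"y":0.54,"z":0,"roll":0},{"x":-0.64,"y":0.54,"z":0.2,"roll":0},{"x":-0.64,"y":0.54,"z":0.3,"roll":0},{"x":-0.64,"y":0.54,"z":0.3,"roll":0}]'
python3 - <<'E'
from st import *; st((-.181,-.005,.109))
for n in ["scene","wrist","top"]:
    d=ctrl.get_image(n); cv2.imwrite(f"pics/{n}1.png",d["img"][:,:,::-1])
E
```

```text
t: 2.85
tool_pos: [0.5907, 0.1666, 0.1941]
tool_rot: [2.251, 2.191, 0.001]
contact_force: [0.6, 1.6, -0.8]
opening: 0.0102
t 2.85 tcp [0.5907 0.1666 0.1941] box -0.1817 -0.0017 F [ 0.58  1.56 -0.83] op 0.0102 q [0.15 0.06 1.69 0.   1.39 0.18]
[[0.027, 1.0, 0.001], [1.0, -0.027, 0.0], [0.0, 0.001, -1.0]]
tool shift units [-0.01 -0.06  1.42]
```

View pics/scene1.png

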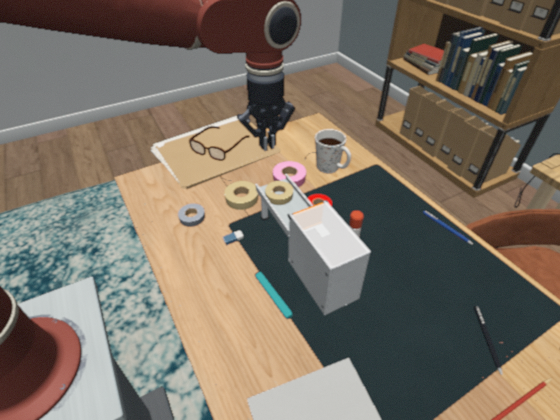

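View pics/wrist1.png

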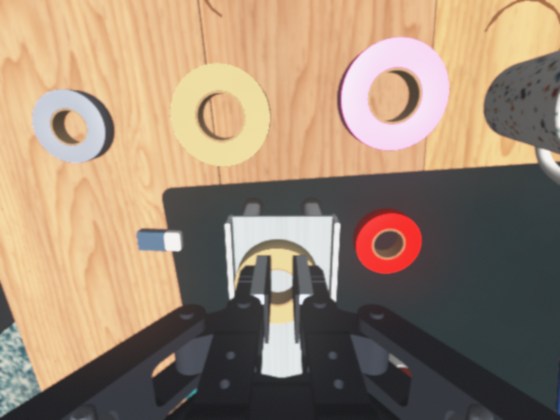

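```bash
python3 -m crank '[{"x":0,"y":0,"z":0.35,"roll":0},{"x":0,"y":-0.05,"z":0.35,"roll":0},{"x":0,"y":0,"z":0.35,"roll":0},{"x":0,"y":0,"z":0.3,"roll":0},{"x":0,"y":0,"z":0,"roll":0}]'
python3 - <<'E'
from st import *; st((-.163,-.005,.107))
for n in ["scene","top","wrist"]:
    d=ctrl.get_image(n); i=d["img"][:,:,::-1]
    print(n,ray(d,(0,0))[0].round(3))
    if n=="scene": i=cv2.resize(i[100:300,200:400],(800,800))[:600]
    if n=="top": i=cv2.resize(i[140:290,180:380],(800,600))
    cv2.imwrite(f"pics/{n}2.png",i)
E
```

```text
t: 3.62
tool_pos: [0.5851, 0.1681, 0.1106]
tool_rot: [-2.249, -2.19, 0.006]
contact_force: [0.6, -0.4, -0.1]
opening: 0.0106
t 3.625 tcp [0.5851 0.1681 0.1106] box -0.183 -0.0073 F [ 0.6  -0.44 -0.11] op 0.0106 q [0.16 0.13 1.76 0.   1.26 0.18]
[[0.027, 1.0, -0.004], [1.0, -0.027, -0.001], [-0.001, -0.004, -1.0]]
tool shift units [-0.33  0.04  0.06]
scene [ 0.277 -0.481  0.684]
top [0.445 0.044 1.011]
wrist [0.59  0.245 0.246]
```

View pics/scene2.png

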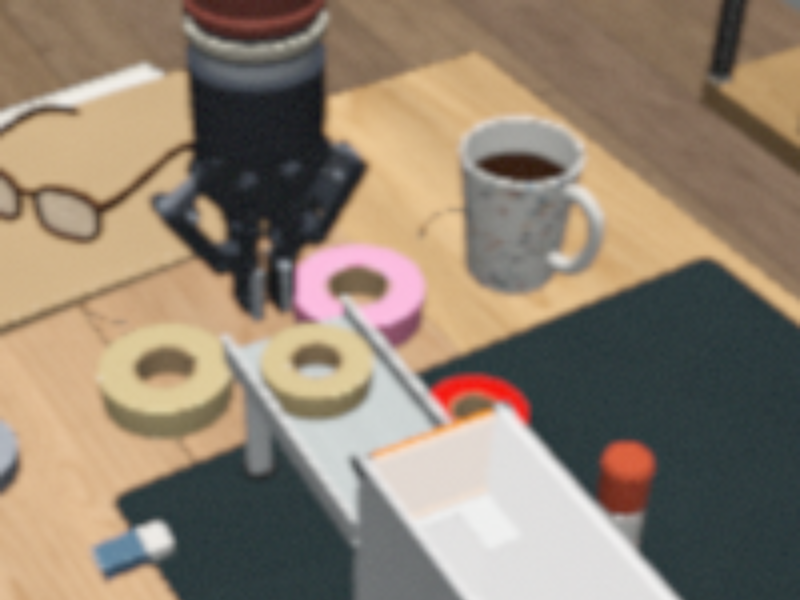

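View pics/wrist2.png

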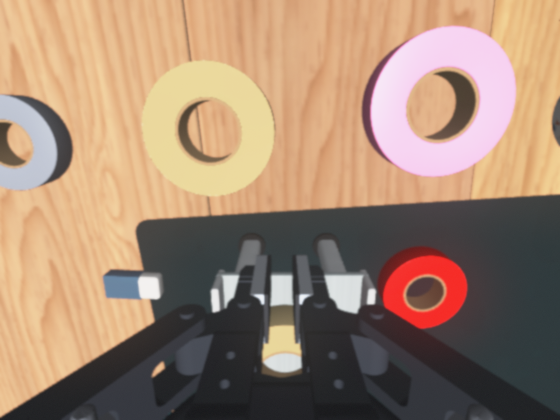

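View pics/top2.png

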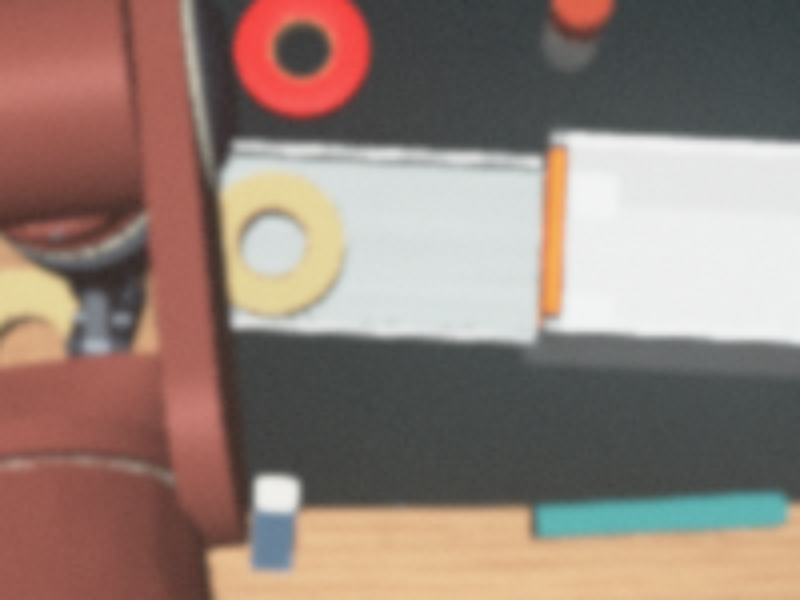

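```bash
python3 -m crank '[{"x":-0.1,"y":0.03,"z":0,"roll":0},{"x":-0.15,"y":0,"z":0,"roll":0},{"x":-0.15,"y":0,"z":0,"roll":0},{"x":-0.15,"y":0,"z":0,"roll":0},{"x":-0.15,"y":0,"z":0,"roll":0},{"x":-0.15,"y":0,"z":0,"roll":0},{"x":-0.1,"y":0,"z":0,"roll":0},{"x":0,"y":0,"z":0,"roll":0}]'
python3 - <<'E'
from st import *; st((-.0835,-.004,.109))
for n in ["scene","top"]:
    d=ctrl.get_image(n); i=d["img"][:,:,::-1]
    if n=="scene": i=cv2.resize(i[100:300,200:400],(800,800))[:600]
    if n=="top": i=cv2.resize(i[140:290,180:380],(800,600))
    cv2.imwrite(f"pics/{n}3.png",i)
E
```

```text
t: 4.78
tool_pos: [0.587, 0.1105, 0.1133]
tool_rot: [2.252, 2.19, -0.0]
contact_force: [0.0, 0.3, 0.3]
opening: 0.0104
t 4.775 tcp [0.587  0.1105 0.1133] box -0.1254 -0.0037 F [0.01 0.32 0.29] op 0.0104 q [ 0.06  0.1   1.79 -0.    1.25  0.09]
[[0.028, 1.0, -0.0], [1.0, -0.028, -0.0], [-0.0, -0.0, -1.0]]
tool shift units [-0.7  -0.01  0.07]
```

View pics/scene3.png

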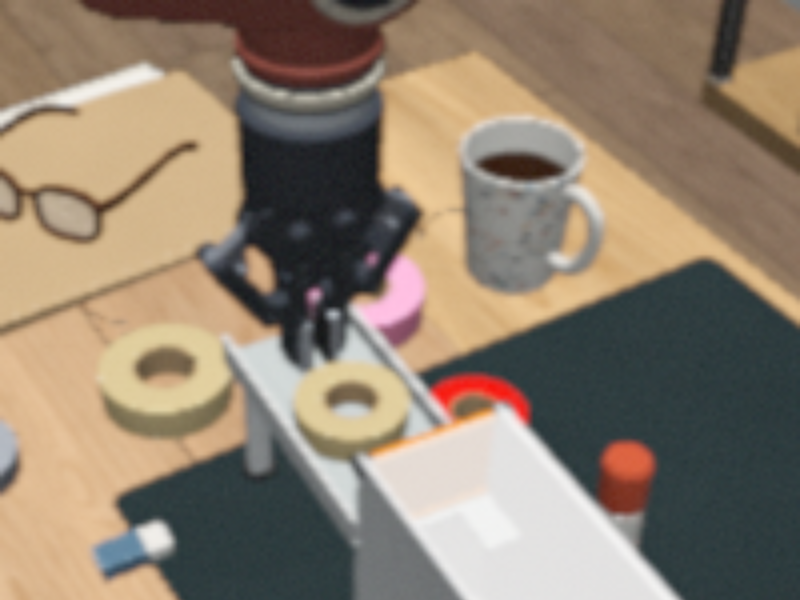

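View pics/top3.png

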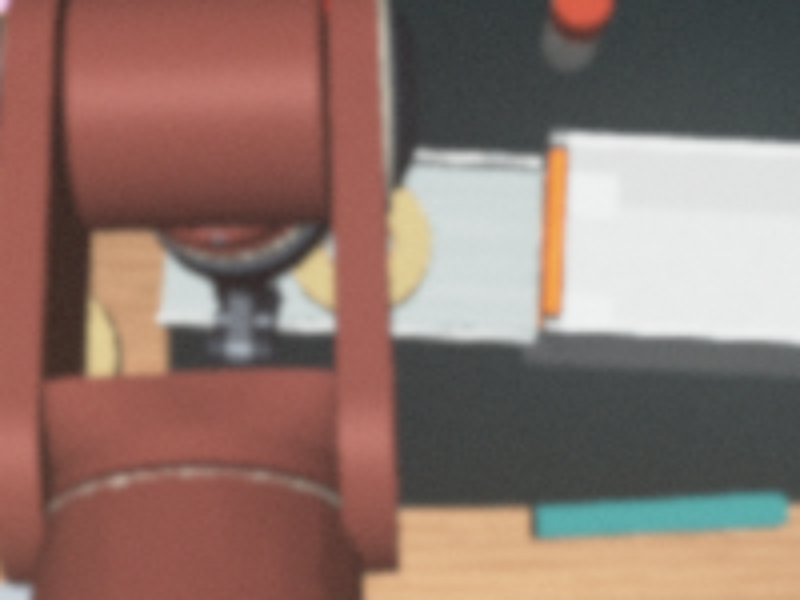

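The roll is sliding cleanly with its rear edge at the fingers, as predicted. The moves can't tilt the tool, so a vertical finger can't reach under the hinge. I'll push briskly and stop the fingers just short of the opening, so the roll slides the last few mm on its own speed.

```bash
python3 -m crank '[{"x":-0.2,"y":0,"z":0.04,"roll":0},{"x":-0.4,"y":0,"z":0,"roll":0},{"x":-0.6,"y":0,"z":0,"roll":0},{"x":-0.64,"y":0,"z":0,"roll":0},{"x":0,"y":0,"z":0,"roll":0},{"x":0,"y":0,"z":0,"roll":0}]'
python3 - <<'E'
from st import *; st((-.015,-.004,.109))
for n in ["scene","top"]:
    d=ctrl.get_image(n); i=d["img"][:,:,::-1]
    if n=="scene": i=cv2.resize(i[130:280,250:400],(800,800))[:600]
    if n=="top": i=cv2.resize(i[140:290,220:420],(800,600))
    cv2.imwrite(f"pics/{n}4.png",i)
E
```

```text
t: 5.62
tool_pos: [0.5838, 0.0002, 0.1105]
tool_rot: [-2.251, -2.191, 0.001]
contact_force: [1.1, 1.1, -0.2]
opening: 0.0099
t 5.625 tcp [5.838e-01 2.000e-04 1.105e-01] box -0.0151 -0.0037 F [ 1.12  1.1  -0.17] op 0.0099 q [-0.13  0.07  1.82 -0.    1.25 -0.1 ]
[[0.027, 1.0, -0.0], [1.0, -0.027, -0.0], [-0.0, -0.0, -1.0]]
tool shift units [-0.   -0.01  0.03]
```

View pics/scene4.png

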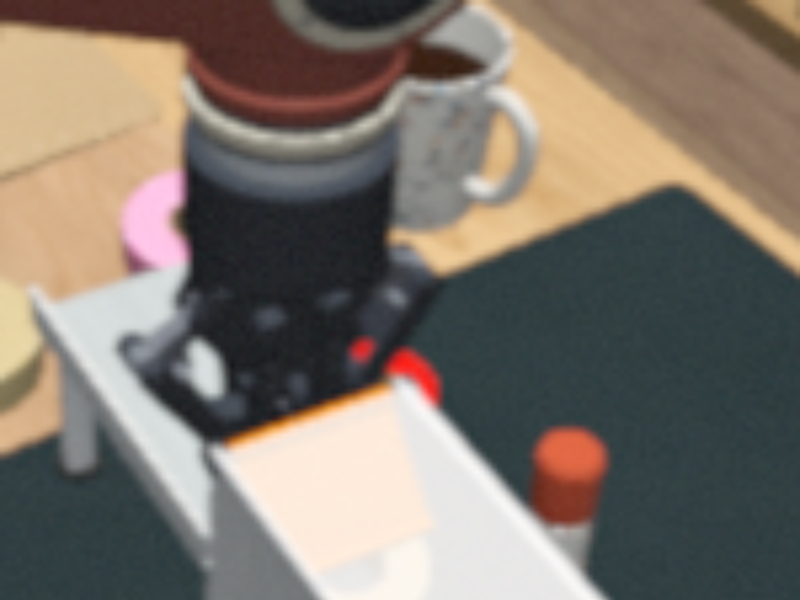

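View pics/top4.png

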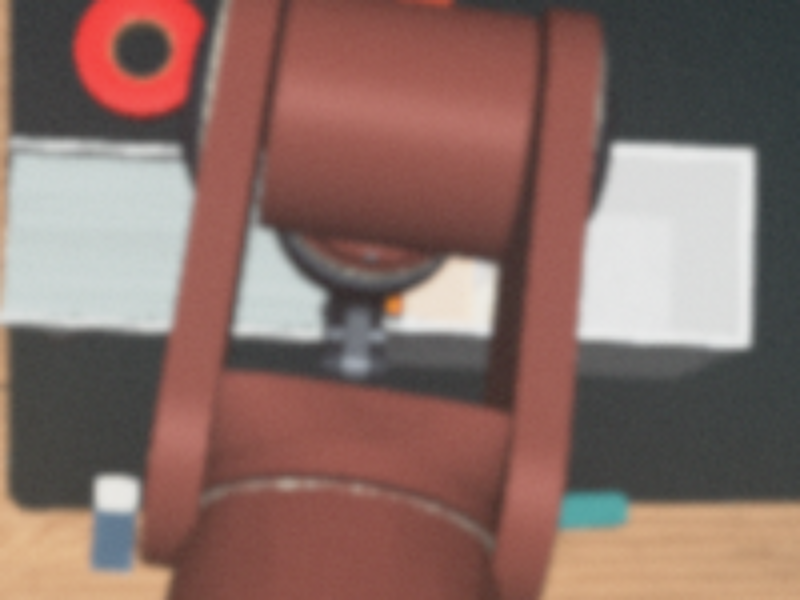

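```bash
python3 - <<'E'
from st import *
d=ctrl.get_image("scene"); i=d["img"][:,:,::-1]
cv2.imwrite("pics/scene5.png",cv2.resize(i[190:320,280:380],(600,600*130//100)[::1])[:600])
O3=np.array([*O,.002])
def b(x,y,z): return np.array([*(O+x*U+y*W),z+.002])
# hinge & roll centre hypotheses
for x in (.02,.03,.036,.045): print(x,proj(d,b(x,0,.104)).round(1), (proj(d,b(x,0,.104))-[280,190])*6)
E
```

```text
0.02 [[311.2 229.6]] [[187.47182181 237.55563831]]
0.03 [[313.7 232.8]] [[202.19411474 256.77716773]]
0.036 [[315.2 234.7]] [[211.14660649 268.46560406]]
0.045 [[317.5 237.7]] [[224.74640731 286.22159989]]
```

View pics/scene5.png

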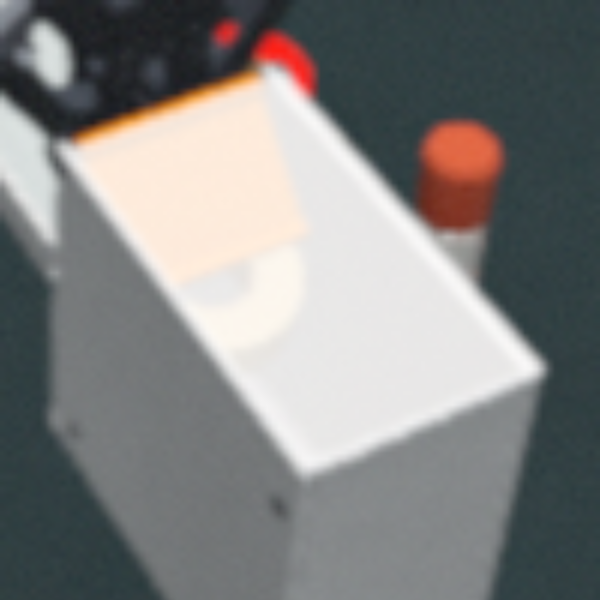

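```bash
python3 -m crank '[{"x":0,"y":0,"z":0,"roll":0},{"x":0,"y":0,"z":0,"roll":0}]'; python3 - <<'E'
from st import *
st()
d=ctrl.get_image("scene"); i=d["img"][:,:,::-1]
i=cv2.resize(i[190:290,280:380],(600,600),interpolation=cv2.INTER_CUBIC)
# overlays: roll outline on deck at x=.03 (blue), .036 red; 
th=np.linspace(0,2*np.pi,60)
def b(x,y,z): return np.array([*(O+x*U+y*W),z+.002])
j=i.copy()
for x,col in ((.030,(255,0,0)),(.045,(0,0,255))):
  for r in (.0325,.01):
    p=(proj(d,[b(x+r*np.cos(t),-.003+r*np.sin(t),.104) for t in th])-[280,190]+.5)*6
    cv2.polylines(j,[p.astype(np.int32)],True,col,1)
cv2.imwrite("pics/scene6.png",j)
for th in (.4,.6,.7,.8,.9,1.1,1.3):
    p=[b(.004+.055*np.sin(th),y,.145-.055*np.cos(th)) for y in(-.035,.035)]
    print(th,((proj(d,p)-[280,190]+.5)*6).round().tolist())
E
```

```text
t: 6.02
tool_pos: [0.584, 0.0007, 0.1109]
tool_rot: [2.251, 2.192, -0.001]
contact_force: [-0.1, 0.3, 0.1]
opening: 0.0101
t 6.025 tcp [0.584  0.0007 0.1109] box -0.0156 -0.0035 F [-0.11  0.26  0.14] op 0.0101 q [-0.13  0.07  1.82 -0.    1.25 -0.1 ]
[[0.027, 1.0, -0.0], [1.0, -0.027, -0.0], [-0.0, -0.0, -1.0]]
0.4 [[108.0, 305.0], [284.0, 236.0]]
0.6 [[122.0, 313.0], [300.0, 244.0]]
0.7 [[128.0, 316.0], [307.0, 246.0]]
0.8 [[135.0, 316.0], [315.0, 246.0]]
0.9 [[140.0, 316.0], [321.0, 245.0]]
1.1 [[150.0, 309.0], [333.0, 238.0]]
1.3 [[158.0, 296.0], [343.0, 224.0]]
```

View pics/scene6.png

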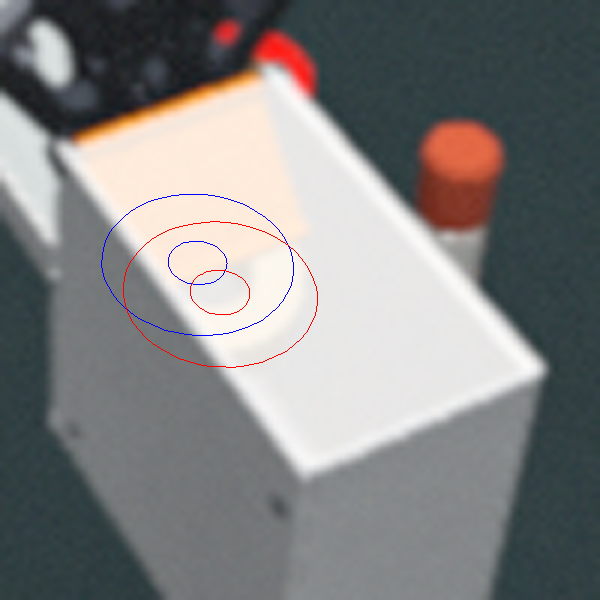

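The roll's middle is at about x = 36–37 mm, right at the tipping edge, and the flap rests on it at about 0.7 rad. It needs a few more mm, so I'll probe forward gently while watching the force.

```bash
python3 -m crank '[{"x":-0.04,"y":0,"z":0.03,"roll":0},{"x":-0.04,"y":0,"z":0,"roll":0},{"x":0,"y":0,"z":0,"roll":0}]'; python3 - <<'E'
from st import *
st()
E
python3 -m crank '[{"x":-0.04,"y":0,"z":0,"roll":0},{"x":0,"y":0,"z":0,"roll":0}]'
python3 - <<'E'
from st import *
st()
d=ctrl.get_image("scene"); i=d["img"][:,:,::-1]
i=cv2.resize(i[180:280,270:370],(600,600),interpolation=cv2.INTER_CUBIC)
cv2.imwrite("pics/scene7.png",i)
d=ctrl.get_image("wrist"); cv2.imwrite("pics/wrist7.png",d["img"][:,:,::-1])
E
```

```text
t: 6.45
tool_pos: [0.5848, -0.0007, 0.1098]
tool_rot: [-2.249, -2.188, -0.011]
contact_force: [2.6, 13.5, 1.6]
opening: 0.0109
t 6.45 tcp [ 0.5848 -0.0007  0.1098] box -0.0142 -0.0026 F [ 2.59 13.47  1.62] op 0.0109 q [-0.13  0.07  1.82  0.01  1.25 -0.11]
[[0.028, 1.0, 0.002], [1.0, -0.028, 0.007], [0.007, 0.002, -1.0]]
t: 6.7
tool_pos: [0.5848, -0.0006, 0.1099]
tool_rot: [-2.247, -2.186, -0.016]
contact_force: [3.3, 22.7, 2.2]
opening: 0.0101
t 6.7 tcp [ 0.5848 -0.0006  0.1099] box -0.0143 -0.0026 F [ 3.26 22.67  2.25] op 0.0101 q [-0.13  0.07  1.82  0.01  1.25 -0.11]
[[0.028, 1.0, 0.003], [1.0, -0.028, 0.012], [0.012, 0.003, -1.0]]
```

View pics/scene7.png

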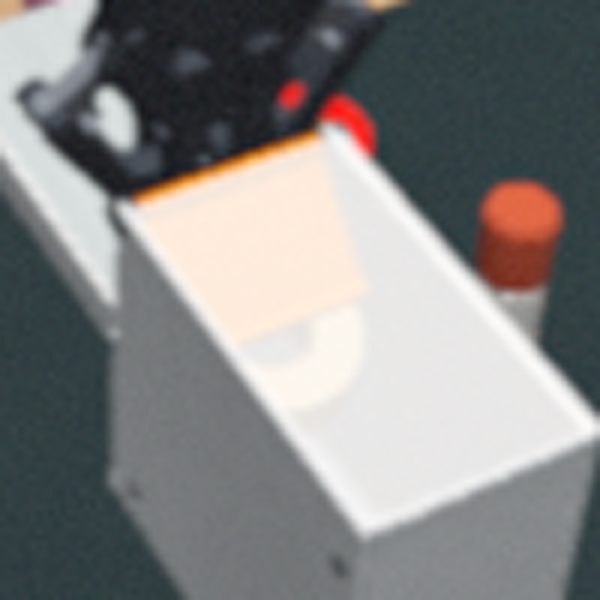

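View pics/wrist7.png

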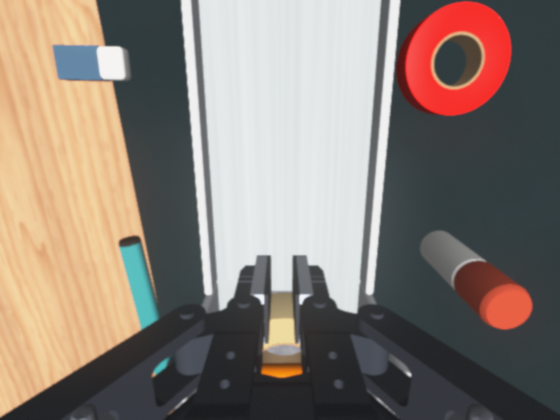

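The forearm links bear on the side walls when the finger front is still 3 mm short of the opening, so the fingers have to slant. Rows only turn about the tool's z, but a pose past the reach limit is "approached as far as the arm can". I'll back off and see whether the inner reach limit on the +y side makes the tool lean tips towards -y.

```bash
python3 -m crank '[{"x":0.3,"y":0,"z":0,"roll":0},{"x":0.6,"y":0,"z":-0.3,"roll":0},{"x":0.7,"y":0,"z":-0.5,"roll":0},{"x":0.6,"y":-0.5,"z":-0.5,"roll":0},{"x":0.6,"y":-0.7,"z":-0.3,"roll":0},{"x":0.5,"y":-0.8,"z":-0.2,"roll":0},{"x":0.5,"y":-0.8,"z":0,"roll":0},{"x":0.5,"y":-0.8,"z":0,"roll":0},{"x":0.5,"y":-0.8,"z":0,"roll":0},{"x":0.5,"y":-0.8,"z":0,"roll":0}]'
python3 -m crank '[{"x":0.5,"y":-0.8,"z":0,"roll":0},{"x":0.5,"y":-0.8,"z":0,"roll":0},{"x":0.3,"y":-0.8,"z":0,"roll":0},{"x":0.2,"y":-0.8,"z":0,"roll":0},{"x":0,"y":-0.8,"z":0,"roll":0}]'
python3 -c "
from st import *; st()"
```

```text
t: 8.05
tool_pos: [0.2791, 0.3203, 0.2171]
tool_rot: [2.251, 2.19, 0.001]
contact_force: [-0.6, 0.8, -0.1]
opening: 0.0104
t: 8.68
tool_pos: [0.0416, 0.4165, 0.2171]
tool_rot: [2.25, 2.191, 0.001]
contact_force: [-0.9, 0.1, 0.0]
opening: 0.0101
t 8.675 tcp [0.0416 0.4165 0.2171] box -0.4151 -0.558 F [-0.88  0.13  0.  ] op 0.0101 q [ 1.29 -0.46  2.1  -0.    1.51  1.32]
[[0.027, 1.0, 0.001], [1.0, -0.027, -0.0], [-0.0, 0.001, -1.0]]
```

```bash
python3 -m crank '[{"x":-0.2,"y":-0.7,"z":0,"roll":0},{"x":-0.4,"y":-0.6,"z":0,"roll":0},{"x":-0.6,"y":0,"z":0,"roll":0},{"x":-0.6,"y":0,"z":0,"roll":0}]'
python3 -c "
from st import *; st()"
python3 -m crank '[{"x":-0.6,"y":0,"z":0,"roll":0},{"x":-0.6,"y":0,"z":0,"roll":0}]'
python3 -c "
from st import *; st()"
```

```text
t: 9.18
tool_pos: [-0.0381, 0.3092, 0.2169]
tool_rot: [2.249, 2.192, 0.0]
contact_force: [0.7, -0.9, 1.1]
opening: 0.0105
t 9.175 tcp [-0.0381  0.3092  0.2169] box -0.3056 -0.6345 F [ 0.72 -0.9   1.12] op 0.0105 q [ 1.45 -0.82  2.31 -0.    1.66  1.48]
[[0.026, 1.0, 0.001], [1.0, -0.026, -0.001], [-0.001, 0.001, -1.0]]
t: 9.43
tool_pos: [-0.0429, 0.2579, 0.2171]
tool_rot: [2.242, 2.18, -0.015]
contact_force: [-0.4, 8.8, 4.8]
opening: 0.0102
t 9.425 tcp [-0.0429  0.2579  0.2171] box -0.2541 -0.6378 F [-0.39  8.78  4.76] op 0.0102 q [ 1.45 -1.01  2.39 -0.01  1.78  1.48]
[[0.028, 1.0, 0.003], [0.999, -0.028, -0.017], [-0.017, 0.004, -1.0]]
```

```bash
python3 -m crank '[{"x":0,"y":0,"z":0,"roll":0}]'
python3 -c "
from st import *; st()
d=ctrl.get_image('wrist'); cv2.imwrite('pics/wrist8.png',d['img'][:,:,::-1])
d=ctrl.get_image('scene'); cv2.imwrite('pics/scene8.png',d['img'][:,:,::-1])
"
```

```text
t: 9.55
tool_pos: [-0.0431, 0.2586, 0.2169]
tool_rot: [2.241, 2.182, -0.014]
contact_force: [0.8, -0.2, -0.3]
opening: 0.0099
t 9.55 tcp [-0.0431  0.2586  0.2169] box -0.2548 -0.638 F [ 0.78 -0.17 -0.3 ] op 0.0099 q [ 1.45 -1.01  2.39 -0.    1.78  1.48]
[[0.027, 1.0, 0.003], [1.0, -0.027, -0.016], [-0.016, 0.003, -1.0]]
```

View pics/wrist8.png

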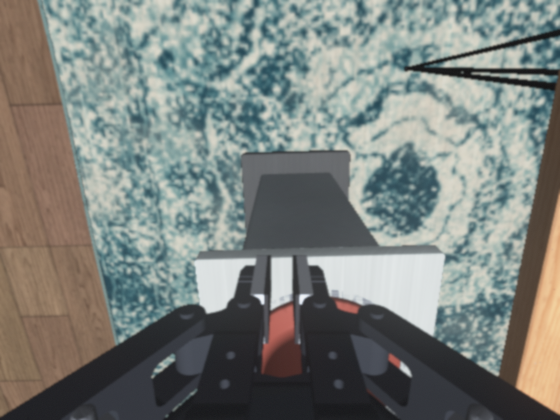

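View pics/scene8.png

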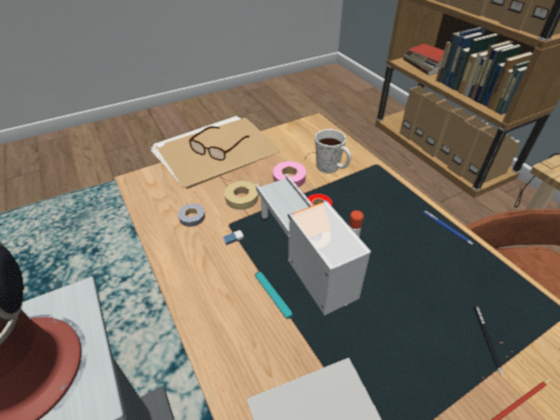

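There's no contact here, and the tool leaned 0.016 rad tips towards -y and kept it. The lean persists and has the right sign. I'll continue in small steps.

```bash
python3 -m crank '[{"x":-0.5,"y":0,"z":0,"roll":0},{"x":-0.5,"y":0,"z":0,"roll":0}]'
python3 -c "
from st import *; st()"
```

```text
t: 9.9
tool_pos: [-0.055, 0.2466, 0.2215]
tool_rot: [2.221, 2.161, -0.043]
contact_force: [-0.1, -0.6, -0.3]
opening: 0.0101
t 9.9 tcp [-0.055   0.2466  0.2215] box -0.2424 -0.6495 F [-0.05 -0.65 -0.34] op 0.0101 q [ 1.51 -1.01  2.38 -0.01  1.82  1.53]
[[0.028, 1.0, 0.01], [0.998, -0.027, -0.05], [-0.05, 0.011, -0.999]]
```

```bash
python3 -m crank '[{"x":-1,"y":0.1,"z":0,"roll":0},{"x":-1,"y":0.1,"z":0,"roll":0},{"x":-1,"y":0.1,"z":0,"roll":0}]'
python3 -c "
from st import *; st()"
```

```text
t: 10.28
tool_pos: [-0.0878, 0.2056, 0.2454]
tool_rot: [2.151, 2.094, -0.111]
contact_force: [0.6, 0.8, 0.5]
opening: 0.0103
t 10.275 tcp [-0.0878  0.2056  0.2454] box -0.2005 -0.6811 F [0.65 0.84 0.48] op 0.0103 q [ 1.67 -1.01  2.35 -0.03  1.95  1.69]
[[0.03, 0.999, 0.043], [0.988, -0.023, -0.15], [-0.149, 0.047, -0.988]]
```

```bash
python3 -m crank '[{"x":-0.7,"y":0.7,"z":0,"roll":0},{"x":-0.7,"y":0.7,"z":0,"roll":0}]'
python3 -c "
from st import *; st()
d=ctrl.get_image('wrist'); cv2.imwrite('pics/wrist9.png',d['img'][:,:,::-1])
i=d['img'][:,:,::-1].copy()
print(proj(d,[[.1*np.cos(a),.1*np.sin(a),z] for z in (0,.2) for a in (0,1.57,3.14)]).round())
p=ctrl.get_obs()['tool_pos'];print(proj(d,[p]).round())
"
```

```text
t: 10.52
tool_pos: [-0.0244, 0.2046, 0.2719]
tool_rot: [2.108, 2.063, -0.156]
contact_force: [1.2, 0.6, -0.1]
opening: 0.0101
t 10.525 tcp [-0.0244  0.2046  0.2719] box -0.2013 -0.6177 F [ 1.22  0.62 -0.09] op 0.0101 q [ 1.44 -1.01  2.31 -0.09  2.04  1.42]
[[0.027, 0.998, 0.056], [0.978, -0.015, -0.207], [-0.205, 0.06, -0.977]]
[[354. 255.]
 [287. 200.]
 [220. 262.]
 [405. 382.]
 [306. 316.]
 [199. 396.]]
[[285. 282.]]
```

View pics/wrist9.png

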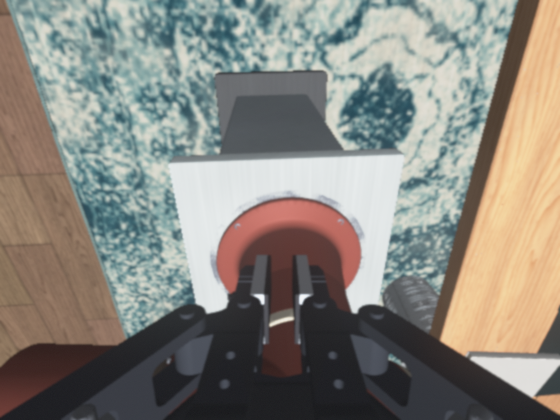

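```bash
python3 -m crank '[{"x":-0.8,"y":0.5,"z":0,"roll":0},{"x":-0.8,"y":0.3,"z":0,"roll":0},{"x":-0.8,"y":0.2,"z":0,"roll":0}]'
python3 -c "
from st import *; st()
"
```

```text
t: 10.95
tool_pos: [0.0323, 0.179, 0.3276]
tool_rot: [2.074, 2.013, -0.236]
contact_force: [-0.1, -0.4, -1.0]
opening: 0.0106
t 10.95 tcp [0.0323 0.179  0.3276] box -0.1775 -0.5602 F [-0.14 -0.44 -0.96] op 0.0106 q [ 1.2  -1.01  2.23 -0.18  2.16  1.15]
[[0.037, 0.998, 0.052], [0.959, -0.021, -0.283], [-0.281, 0.06, -0.958]]
```

```bash
python3 -m crank '[{"x":-0.8,"y":0,"z":0.3,"roll":0},{"x":-0.8,"y":0,"z":0.3,"roll":0}]'
python3 -c "
from st import *; st()
"
```

```text
t: 11.2
tool_pos: [0.0383, 0.1628, 0.3376]
tool_rot: [2.045, 1.983, -0.297]
contact_force: [-0.5, 0.1, -0.7]
opening: 0.0103
t 11.2 tcp [0.0383 0.1628 0.3376] box -0.1614 -0.5537 F [-0.53  0.08 -0.74] op 0.0103 q [ 1.17 -1.01  2.22 -0.22  2.22  1.1 ]
[[0.039, 0.998, 0.044], [0.941, -0.021, -0.336], [-0.335, 0.055, -0.941]]
```

Lean is now 0.345 rad (20°) with the tips towards box +x. I'll travel back holding that orientation.

```bash
python3 -c "
from st import *
o=ctrl.get_obs();M=R.from_rotvec(o['tool_rot']).as_matrix();p=o['tool_pos']
a=np.array([.2,.42,.28]);b=np.array([*(O-.08*U-.003*W),.18])
for s,e in((p,a),(a,b)):
    print((M.T@(e-s)/.06).round(2), np.linalg.norm(e-s)/.06)
"
```

```text
[ 4.46  2.55 -0.42] 5.153455865218677
[-4.76  6.46  3.84] 8.90180697855232
```

```bash
python3 -m crank '[{"x":0.6,"y":0.2,"z":-0.2,"roll":0},{"x":0.8,"y":0.4,"z":-0.2,"roll":0},{"x":0.8,"y":0.5,"z":0,"roll":0},{"x":0.8,"y":0.5,"z":0,"roll":0},{"x":0.8,"y":0.5,"z":0,"roll":0},{"x":0.66,"y":0.45,"z":0,"roll":0}]'
python3 -c "
from st import *
st((-.08,-.003,.18))"
```

```text
t: 11.95
tool_pos: [0.201, 0.421, 0.2778]
tool_rot: [2.045, 1.983, -0.299]
contact_force: [0.0, 0.2, 0.4]
opening: 0.01
t 11.95 tcp [0.201  0.421  0.2778] box -0.4244 -0.3988 F [0.04 0.21 0.36] op 0.01 q [ 1.08 -0.15  1.78 -0.2   1.8   1.09]
[[0.038, 0.998, 0.044], [0.941, -0.021, -0.337], [-0.336, 0.054, -0.94]]
tool shift units [-4.79  6.45  3.81]
```

```bash
python3 -m crank '[{"x":-0.48,"y":0.64,"z":0.38,"roll":0},{"x":-0.48,"y":0.64,"z":0.38,"roll":0},{"x":-0.48,"y":0.64,"z":0.38,"roll":0},{"x":-0.48,"y":0.64,"z":0.38,"roll":0},{"x":-0.48,"y":0.64,"z":0.38,"roll":0},{"x":-0.48,"y":0.64,"z":0.38,"roll":0},{"x":-0.48,"y":0.64,"z":0.38,"roll":0},{"x":-0.48,"y":0.64,"z":0.38,"roll":0},{"x":-0.48,"y":0.64,"z":0.38,"roll":0},{"x":-0.48,"y":0.64,"z":0.38,"roll":0}]'
python3 -c "
from st import *
st((-.05,-.003,.115))
i=ctrl.get_image('scene')['img'][:,:,::-1]
cv2.imwrite('pics/scene10.png',cv2.resize(i[130:280,240:390],(600,600),interpolation=cv2.INTER_CUBIC))"
```

```text
t: 13.2
tool_pos: [0.5831, 0.0631, 0.1809]
tool_rot: [2.046, 1.985, -0.297]
contact_force: [-0.1, -0.2, 0.4]
opening: 0.0106
t 13.2 tcp [0.5831 0.0631 0.1809] box -0.078 -0.0062 F [-0.12 -0.22  0.4 ] op 0.0106 q [ 0.14  0.03  1.76 -0.35  1.36  0.24]
[[0.038, 0.998, 0.043], [0.942, -0.021, -0.335], [-0.333, 0.053, -0.941]]
tool shift units [-0.07 -0.01  1.19]
```

View pics/scene10.png

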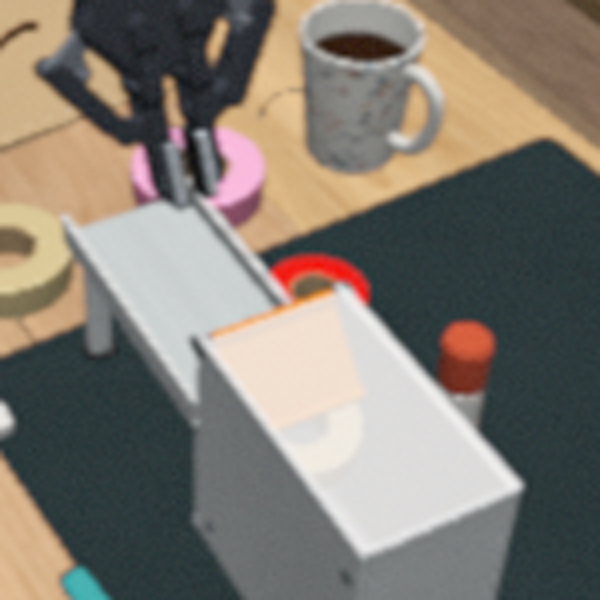

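```bash
python3 -c "
from st import *
st((-.04,-.003,.107))"
python3 -m crank '[{"x":0,"y":0,"z":0.4,"roll":0},{"x":0,"y":0,"z":0.4,"roll":0},{"x":0,"y":0,"z":0.4,"roll":0},{"x":0,"y":0.05,"z":0,"roll":0}]'
python3 -c "
from st import *
st((-.03,-.003,.107))"
```

```text
t 13.25 tcp [0.5857 0.0589 0.1797] box -0.0738 -0.0035 F [-0.16 -5.14  0.97] op 0.0099 q [ 0.13  0.04  1.76 -0.36  1.36  0.24]
[[0.041, 0.998, 0.043], [0.941, -0.024, -0.338], [-0.336, 0.054, -0.94]]
tool shift units [-0.12 -0.06  1.33]
t: 13.75
tool_pos: [0.5866, 0.0397, 0.1113]
tool_rot: [2.048, 1.987, -0.303]
contact_force: [0.5, 0.7, 0.4]
opening: 0.0106
t 13.75 tcp [0.5866 0.0397 0.1113] box -0.0547 -0.0021 F [0.49 0.74 0.4 ] op 0.0106 q [ 0.1   0.11  1.81 -0.36  1.24  0.25]
[[0.037, 0.999, 0.038], [0.942, -0.022, -0.335], [-0.334, 0.048, -0.941]]
tool shift units [-0.36 -0.02  0.2 ]
```

```bash
python3 -m crank '[{"x":-0.2,"y":0,"z":0.1,"roll":0},{"x":-0.2,"y":0,"z":0.1,"roll":0},{"x":-0.18,"y":0,"z":0.1,"roll":0},{"x":0,"y":0,"z":0,"roll":0}]'
python3 -c "
from st import *
st((-.006,-.003,.106))"
python3 -m crank '[{"x":-0.06,"y":0,"z":0.02,"roll":0},{"x":-0.06,"y":0,"z":0.02,"roll":0},{"x":0,"y":0,"z":0,"roll":0}]'
python3 -c "
from st import *
st((-.0,-.003,.106))
i=ctrl.get_image('scene')['img'][:,:,::-1]
cv2.imwrite('pics/scene11.png',cv2.resize(i[190:290,280:380],(600,600),interpolation=cv2.INTER_CUBIC))"
```

```text
t: 14.25
tool_pos: [0.5883, -0.0003, 0.1094]
tool_rot: [2.049, 1.981, -0.295]
contact_force: [0.7, -0.5, -0.2]
opening: 0.0101
t 14.25 tcp [ 5.883e-01 -3.000e-04  1.094e-01] box -0.0147 0.0009 F [ 0.67 -0.51 -0.16] op 0.0101 q [ 0.03  0.09  1.83 -0.37  1.2   0.19]
[[0.041, 0.998, 0.044], [0.942, -0.024, -0.335], [-0.333, 0.055, -0.941]]
tool shift units [-0.12 -0.07  0.1 ]
t: 14.62
tool_pos: [0.5883, -0.0069, 0.1094]
tool_rot: [2.047, 1.983, -0.295]
contact_force: [0.3, 0.5, 0.3]
opening: 0.0105
t 14.625 tcp [ 0.5883 -0.0069  0.1094] box -0.0081 0.0011 F [0.29 0.46 0.27] op 0.0105 q [ 0.02  0.09  1.83 -0.37  1.2   0.18]
[[0.04, 0.998, 0.045], [0.942, -0.022, -0.335], [-0.333, 0.055, -0.941]]
tool shift units [-0.11 -0.07  0.09]
```

View pics/scene11.png

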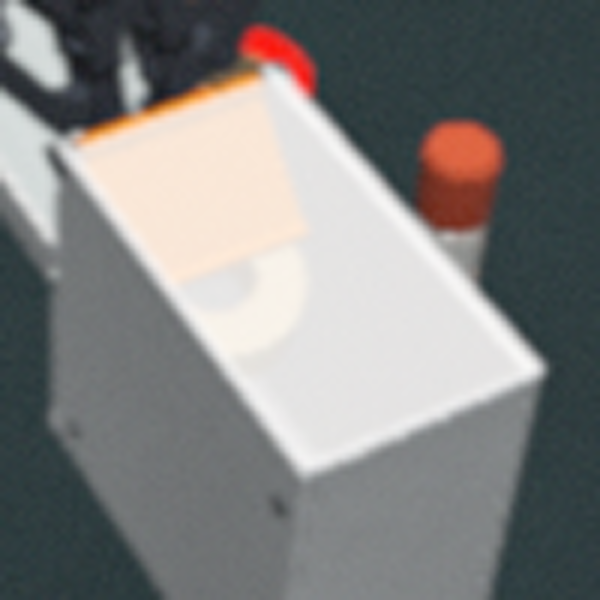

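```bash
python3 -m crank '[{"x":-0.06,"y":-0.03,"z":0.04,"roll":0},{"x":-0.06,"y":-0.03,"z":0.04,"roll":0},{"x":0,"y":0,"z":0,"roll":0},{"x":0,"y":0,"z":0,"roll":0}]'
python3 -c "
from st import *
st((-.0,-.003,.106))
i=ctrl.get_image('scene')['img'][:,:,::-1]
cv2.imwrite('pics/scene12.png',cv2.resize(i[190:290,280:380],(600,600),interpolation=cv2.INTER_CUBIC))"
```

```text
t: 15.18
tool_pos: [0.5842, -0.0128, 0.106]
tool_rot: [2.051, 1.985, -0.29]
contact_force: [1.5, 9.7, -1.0]
opening: 0.0105
t 15.175 tcp [ 0.5842 -0.0128  0.106 ] box -0.0021 -0.0028 F [ 1.45  9.68 -0.97] op 0.0105 q [ 0.    0.08  1.85 -0.36  1.19  0.17]
[[0.04, 0.998, 0.044], [0.944, -0.023, -0.33], [-0.328, 0.055, -0.943]]
tool shift units [-0.03 -0.    0.01]
```

View pics/scene12.png

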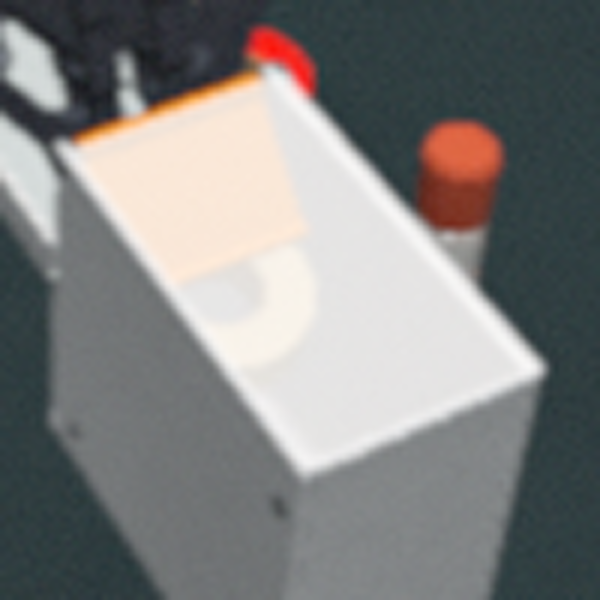

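```bash
python3 -m crank '[{"x":0.15,"y":0,"z":-0.05,"roll":0},{"x":0.15,"y":0,"z":-0.05,"roll":0},{"x":0,"y":0,"z":0,"roll":0},{"x":0,"y":0,"z":0,"roll":0}]'
python3 -c "
from st import *
st((-.0,-.003,.106))
i=ctrl.get_image('scene')['img'][:,:,::-1]
cv2.imwrite('pics/scene13.png',cv2.resize(i[190:290,280:380],(600,600),interpolation=cv2.INTER_CUBIC))"
```

```text
t: 15.72
tool_pos: [0.5851, 0.0037, 0.1067]
tool_rot: [2.047, 1.983, -0.295]
contact_force: [-0.3, -0.3, 1.3]
opening: 0.0103
t 15.725 tcp [0.5851 0.0037 0.1067] box -0.0187 -0.0025 F [-0.26 -0.27  1.28] op 0.0103 q [ 0.03  0.09  1.84 -0.37  1.2   0.2 ]
[[0.039, 0.998, 0.045], [0.942, -0.022, -0.335], [-0.333, 0.055, -0.941]]
tool shift units [-0.29 -0.01  0.11]
```

View pics/scene13.png

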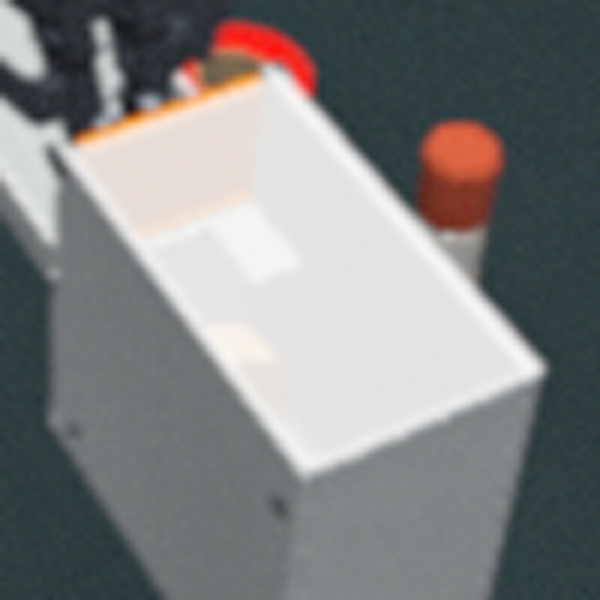

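Releasing it let the roll tip in. The flap hangs shut and a piece of the roll shows down in the bin at about (240,340). Next I'll retreat, clear the tray and check.

```bash
python3 -m crank '[{"x":0.4,"y":0,"z":-0.2,"roll":0},{"x":0.6,"y":0,"z":-0.3,"roll":0},{"x":0.6,"y":0,"z":-0.6,"roll":0},{"x":0.6,"y":0,"z":-0.7,"roll":0},{"x":0.7,"y":-0.3,"z":-0.6,"roll":0},{"x":0.7,"y":-0.3,"z":-0.5,"roll":0},{"x":0.7,"y":-0.3,"z":-0.3,"roll":0},{"x":0.5,"y":0,"z":-0.3,"roll":0},{"x":0,"y":0,"z":0,"roll":0},{"x":0,"y":0,"z":0,"roll":0}]'
python3 -c "
from st import *
st()
i=ctrl.get_image('scene')['img'][:,:,::-1]
cv2.imwrite('pics/scene14.png',cv2.resize(i[150:320,220:390],(600,600),interpolation=cv2.INTER_CUBIC))
i=ctrl.get_image('top')['img'][:,:,::-1]
cv2.imwrite('pics/top14.png',cv2.resize(i[120:290,205:430],(794,600),interpolation=cv2.INTER_CUBIC))"
```

```text
t: 17.02
tool_pos: [0.5333, 0.3459, 0.2051]
tool_rot: [2.047, 1.982, -0.296]
contact_force: [0.5, 0.1, -0.6]
opening: 0.0105
t 17.025 tcp [0.5333 0.3459 0.2051] box -0.3591 -0.0644 F [ 0.47  0.15 -0.56] op 0.0105 q [ 0.59  0.21  1.53 -0.31  1.56  0.65]
[[0.04, 0.998, 0.044], [0.942, -0.023, -0.335], [-0.334, 0.055, -0.941]]
```

View pics/scene14.png

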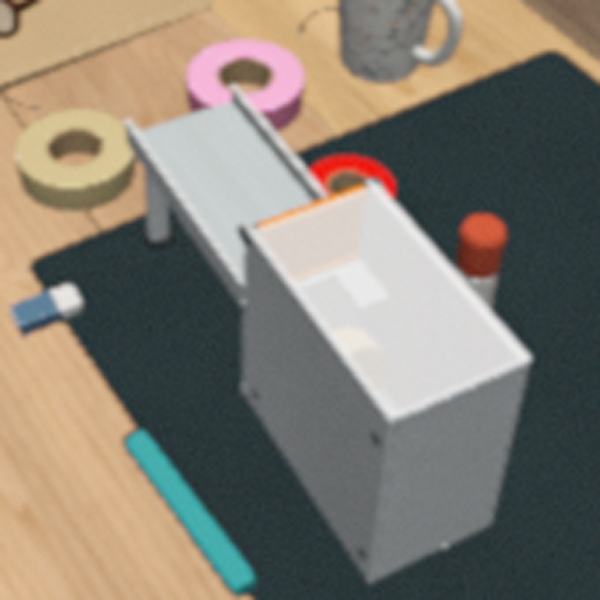

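View pics/top14.png

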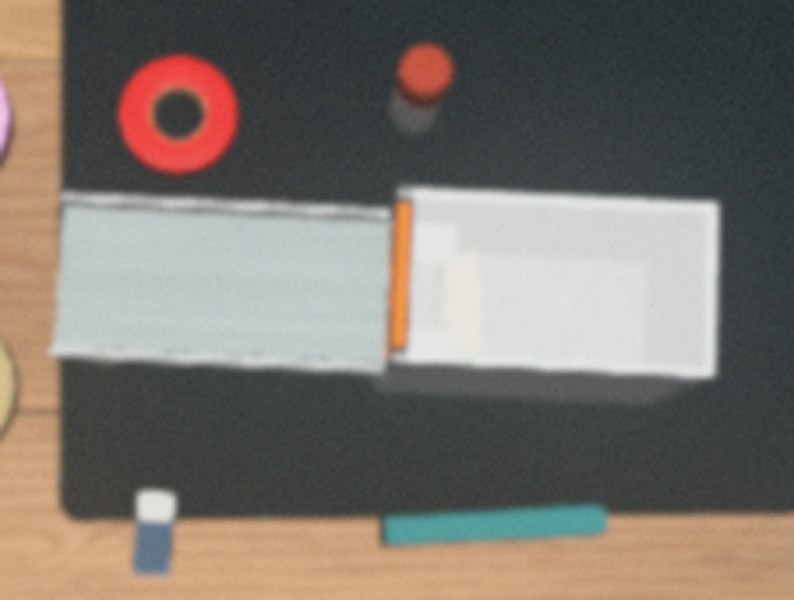

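```bash
python3 -m crank '[{"x":0,"y":0,"z":0,"roll":0},{"x":0,"y":0,"z":0,"roll":0},{"x":0,"y":0,"z":0,"roll":0},{"x":0,"y":0,"z":0,"roll":0}]'; python3 - <<'E'
from st import *
s=ctrl.get_image("scene");d=ctrl.get_image("top")
for nm,im,(a,b,c,e) in (("s",s["img"],(215,290,290,350)),("t",d["img"],(170,235,310,400))):
    x=im[a:b,c:e,::-1]; x=cv2.convertScaleAbs(x,alpha=1.0); 
    x=cv2.normalize(np.clip(x.astype(float),190,255),None,0,255,cv2.NORM_MINMAX).astype(np.uint8)
    cv2.imwrite(f"pics/bin_{nm}.png",cv2.resize(x,None,fx=8,fy=8,interpolation=cv2.INTER_CUBIC))
for uv in ((330,190.5),(341,191.5),(330,222),(340,222)):
    for z in (.03,.05,.071,.09):
        P=onz(d,uv,z); print(uv,z,"box",((P[:2]-O)@U).round(3),((P[:2]-O)@W).round(3),"scene",((proj(s,P)-[290,215]+.5)*8).round())
E
```

```text
t: 17.62
tool_pos: [0.5332, 0.3465, 0.2055]
tool_rot: [2.047, 1.983, -0.295]
contact_force: [-0.8, 0.2, -0.1]
opening: 0.0105
(330, 190.5) 0.03 box 0.033 0.035 scene [[294. 298.]]
(330, 190.5) 0.05 box 0.031 0.031 scene [[285. 251.]]
(330, 190.5) 0.071 box 0.029 0.028 scene [[275. 199.]]
(330, 190.5) 0.09 box 0.028 0.024 scene [[265. 151.]]
(341, 191.5) 0.03 box 0.054 0.034 scene [[333. 354.]]
(341, 191.5) 0.05 box 0.052 0.031 scene [[323. 305.]]
(341, 191.5) 0.071 box 0.05 0.027 scene [[313. 253.]]
(341, 191.5) 0.09 box 0.048 0.023 scene [[303. 203.]]
(330, 222) 0.03 box 0.036 -0.027 scene [[103. 385.]]
(330, 222) 0.05 box 0.034 -0.029 scene [[ 94. 336.]]
(330, 222) 0.071 box 0.032 -0.031 scene [[ 85. 283.]]
(330, 222) 0.09 box 0.03 -0.034 scene [[ 76. 233.]]
(340, 222) 0.03 box 0.055 -0.025 scene [[142. 435.]]
(340, 222) 0.05 box 0.053 -0.028 scene [[133. 385.]]
(340, 222) 0.071 box 0.05 -0.03 scene [[123. 331.]]
(340, 222) 0.09 box 0.048 -0.033 scene [[114. 280.]]
```

View pics/bin_s.png

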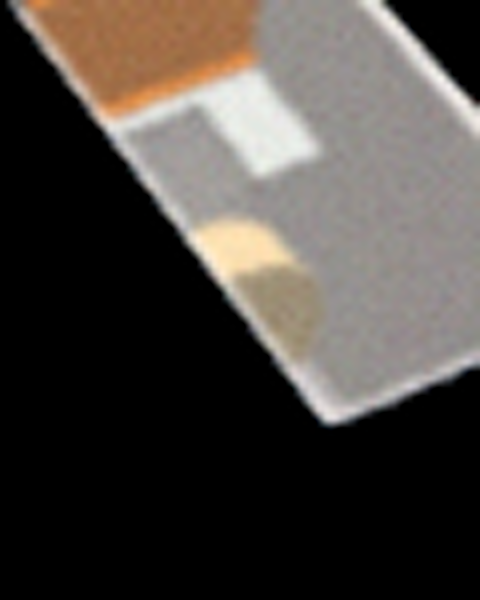

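View pics/bin_t.png

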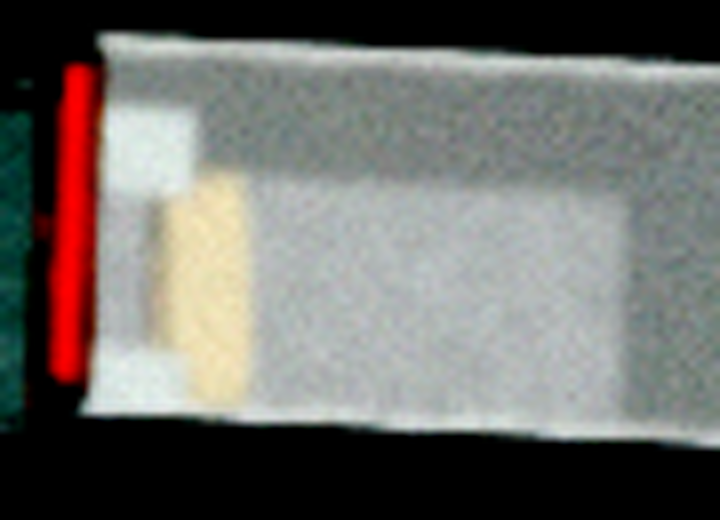

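```bash
python3 -c "
from station import ctrl
o=ctrl.get_obs();print(o['t'],o['contact_force'],abs(o['dq']).max())
print(ctrl.finish_job())"
```

```text
17.725 [-0.6878172  -0.33959448  0.31649442] 0.0016047417540364468
the job is handed in; nothing more can be done
None
```

The tape roll is in the bin, the flap has fallen shut, and I handed the job in at 17.7 s. No verdict was reported.

**What I did:**
- **First push:** I pushed the smaller beige roll along the tray with nearly closed fingertips. A brisk push left it at the shelf edge, with the flap open at about 0.7 rad. It was still flat and did not drop.
- **Blocked:** Vertical fingers could not reach further. On the first probe the gripper's links bore on the box front (almost certainly the side walls) with about 23 N, and later with about 10 N.
- **Slanting the fingers:** The moves have no tilt, so I drove the arm against its inner reach limit. That leaned the tool about 20° tips-forward, and it held the lean on the way back.
- **Second push:** I pushed the roll about 7 mm further in. It tipped into the bin as I drew the fingers back.

**Last checks:**
- **Flap:** It hangs shut in both the scene and top views.
- **Roll:** It stands on edge in the bin at about x = 30–50 mm and did not move between pictures. Two rough readings put its centre at about 43 and 48 mm above the mat. A roll resting on the floor should read about 37 mm, so these disagree somewhat. Both are under the 55 mm limit.
- **Bystanders:** The eraser and marker are within about 1 pixel of where they started. The glue stick looked upright and in place, but I did not measure it.
- **Robot:** It was at rest and clear of everything, with residual force under 1 N.

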